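# Fit the smile plate into the cookie iron

### The job

Take the smile plate (the baking plate with two round copper smile moulds) off the wooden rack and fit it, moulds up, into the empty half of the opened cookie iron: start both its ears in the clip-lined slots, then press it down past the clips until it sits fully home and flat on its carrier, and let go. Press firmly by feel but never force it: no more than about 25 N (2.5 kg) of push. Leave the waffle plate on the rack and everything else where it is.

Things in the scene. Friction and masses are not known exactly. Their poses are not given: they have to be found in the camera images.
- smile_mid (a point): Centre (half-way up) of the smile plate: rigid black baking plate 128 mm long (its x) x 62 wide (y) x 12 thick (z, moulds on +z), 0.24 to 0.36 kg, with two round copper smile moulds and a bright ear at each end: ear 15 mm long, 20 wide, 8 thick, centred in the thickness; 158 mm over the ears. Fits either way round.
- smile_plate: The smile plate; origin at the centre of its underside, 6 mm below smile_mid, same axes. It lies on the rack, underside 16 mm above the table. Best pinched across its 62 mm width at mid length: there it has free space under it down to the table, and 40 mm or more free along each long side.
- smile_ear_a (a point): Centre of the smile plate's ear at its +x end, 71.5 mm from smile_mid, same height.
- smile_ear_b (a point): Centre of the smile plate's ear at its -x end, 71.5 mm from smile_mid, same height.
- seat (a point): Centre of the bed in the iron's empty half, 66 mm above the table; x along the bed from slot to slot, y across it, z up. Home: smile_mid 6 mm above seat, long axes parallel. Marks the bed at rest. Bed and posts (the carrier) ride on springs: pushed with over a few newtons they sink up to 6 mm to a stiff rubber stop that gives a little more, and rise again when let go; no reading shows this.
- slot_a (a point): Middle of the +x slot, at the post's top, 18 mm above the bed and 74 mm from its centre. Each slot is open above, 24 mm wide (y) for the 20 mm ear, with 2 mm play each way along x. A brass spring leaf lines both cheeks: mouth flared to 29 mm at 23 mm above the bed, 20 mm wide at 16 mm above it, and a bump near the foot leaves 16 mm.
- slot_b (a point): Middle of the -x slot, same shape. The ears slide in easily until the plate is 5 mm short of home; there the bumps stop it. 10 to 17 N of push on its middle (or about half on each end in turn) takes it past them with a click, and it stays. As the carrier sinks meanwhile, going to the measured home height leaves it short: press on beyond, slowly, until the push reaches 17 to 20 N.
- iron: Cookie iron, fixed, opened flat like a book: two steel tubs 250 x 156 x 60 mm. Origin under the centre of the right (-y) half, the one with the empty bed; x along both halves. The left half (168 mm along +y) has its own plate, seated. Beside the bed 41 mm is free for fingers on each long side, down to 36 mm below the bed. Control pod on the right side, 62 mm high.
- grid_mid (a point): Centre (half-way up) of the waffle plate, the other plate on the rack: same size and ears, all black with a square grid. Stays there. The two plates lie side by side, long sides parallel, centres about 104 mm apart; either may be the left one.
- brush: Pastry brush lying on the table beyond the rack (origin under it). Leave it.
- sprinkle_jar: Orange jar of sprinkles, 60 mm across, 85 mm high, beyond the rack. Leave it.
Mind the look-alikes: they are no part of the job. Leave any green, pink or turquoise look-alike of the smile_plate alone.

How it is judged:
By the outcome, as a careful person would: the job done as asked, in the order asked, and still so for the second after the job is handed in, with the robot touching nothing.
It also fails if it takes over 40 s, if anything falls off the work surface, if the arm or the gripper's body presses on something with over 40 N, if the wrist force passes 120 N, or if a joint passes its speed limit or range.

### The arm

A 6-joint arm with a two-finger parallel gripper is mounted at the origin on the work surface. World frame = base frame: x ahead of the robot, y to its left, z up, the work surface at z = 0. Lengths are in mm, angles in rad, forces in N, time in s.
With the tool pointing down it reaches from about 350 to 875 mm from the base axis. Payload 4.2 kg.
Tool frame: the origin (TCP) lies at the very end of the fingers, on their centre line; the grasp point (between the pads) lies 19 mm behind it; y points along the fingers, z is the direction in which the jaws open and shut, and the axes are right-handed (so a half turn about y gives the same grasp; the last joint's range is limited). The gripper opens to 85 mm and grips with 20 to 120 N. Pads are 22 mm wide; open, the fingers measure 114 mm over their backs; the gripper's body (76 mm by 85 mm) begins 54 mm behind the grasp point. The pads swing forward as they close: fully open they stand 13 mm farther back than shut.
Start: joints at [-1.018, 0.385, 0.008, 0, -1.194, -0.259], TCP at [181.011, -598.193, 231.312] pointing down, gripper open.
Joint ranges: [-3.14, 3.14], [-1.21, 2.06], [-1.07, 1.41], [-3.16, 2.05], [-2.99, -0.16], [-3.1, 3.1]. Speed limits (rad/s): [2.79, 2.79, 3.14, 3.14, 3.14, 3.14].

### API

Orientations are given as a unit quaternion [x, y, z, w].
In Python, from bench import arm gives the robot as it stands.
- The arm moves only by the shell command python3 -m creep 'ROWS'. ROWS is JSON, a list of rows, each an object with "delta_pos": the shift along the tool's x, y, z in mm, a list of three; "rot": the turn, a rotation vector about the tool's x, y, z in rad, a list of three; "jaw": the finger opening in mm, from 0 to 85.4. A call has exactly 10 rows; each row shifts and turns the commanded pose from where the row before left it, along the tool's axes as they then stand; what a row does not reach is not made up. A row lasts 1/12 s, in which the tool goes at most 41.7 mm and 7.16 degrees, less where a joint would pass 70% of its speed; a pose out of reach is approached as far as the arm can. A call is refused whole if a number of a shift passes 41.7 or a number of a turn 0.125, either way. A call with a gripper value outside its range is refused whole. The fingers move at their own pace and stop on an object; the grip force is fixed at half the most. Time passes only in rows, so rows that do not move let the fingers close, or fill a call up. It gives the time, the measured TCP pose, the force and the opening at its end, in the units of the state.
- arm.read_state(): the state, without advancing time (a new reading comes with each control period).
- arm.get_image(name): name is "scene" or "side" or "wrist"; returns the picture (400x640x3 uint8, red, green, blue); there is no depth.
- arm.calibration(name): a dict with "intrinsics" (3x3 intrinsics, pixels), "R" (3x3) and "t" (3): a world point X has camera coordinates R X + t. Camera axes: x right, y down, z forward; pixel columns grow to the right and rows downward; lengths in mm; the calibration is good to about 2 mm. A picture is of the moment at which its call begins: read the wrist's pose just before it. calibration takes no time and is no camera call; for the wrist camera it gives the pose at the moment of the call.
- arm.job_done(): hands the job in, once; it reports no verdict.
Trained networks look in the newest picture that a camera, given by its name, has taken for a name from the list of things; names that differ only in an ending like _2 or _b are one class to them, and where a whole thing is asked for, a point or a joint stands for the part that bears it (a point fixed in the world has none). Each returns a list of dicts, best first, with "p" (0 to 1); they miss things now and then, are a little off and sometimes report something else, mostly with a low value. They report only what shows in the picture. A call takes as long as a camera call. They do not tell look-alikes from the thing itself.
- arm.find_in(camera, target): "location" ([column, row] in pixels, amid what is visible of it).
- arm.masks_of(camera, target): "pixels" (400x640 bool, what is visible of it) and "location" ([column, row] in pixels, amid what is visible of it).
The state is a dict: "clock": time; "joints": joint angles; "joint_vel": joint speeds; "joint_efforts": joint torques, N m; "position": TCP position; "ee_rot": TCP orientation; "contact_force": force on the tool from outside, world axes, zero at the start; "wrist_torque": the same for the moment, N m; "gripper_width": finger opening in mm.
Only numpy, scipy, OpenCV 4.12 (cv2) and the standard library are available. Lean on these libraries where they do the work, as an engineer would, in place of code of your own. Each camera call takes 0.05 s, during which the arm holds its last target. There are 200 camera calls.

## Working session

There is one attempt and no reset: what is moved stays moved. The work goes in short steps, Python scripts to look and compute and a shell command to move; the robot and the scene stay as the last step left them, time stands still between calls to the robot, and variables do not carry over. Pictures are saved under pics/ and viewed, about 8 in all and at most 12, crops included, and the job is handed in when it is done.

```bash
mkdir -p pics; ls
cat > h.py <<'E'
import numpy as np, cv2
from bench import arm
from scipy.spatial.transform import Rotation as Rn
def snap(n,f,crop=None):
    im=np.array(arm.get_image(n)); o=im if crop is None else im[crop[1]:crop[3],crop[0]:crop[2]]
    cv2.imwrite('pics/'+f,o[:,:,::-1]); return im
def plane(n,px,z,c=None):
    c=c or arm.calibration(n);K,R,t=map(np.array,(c['intrinsics'],c['R'],c['t']))
    d=R.T@np.linalg.solve(K,[px[0],px[1],1]);o=-R.T@t
    return o+d*(z-o[2])/d[2]
def proj(n,X,c=None):
    c=c or arm.calibration(n);p=np.array(c['intrinsics'])@(np.array(c['R'])@X+np.array(c['t']));return p[:2]/p[2]
def st():
    s=arm.read_state();return s,np.array(s['position']),Rn.from_quat(s['ee_rot'])
E
python3 - <<'E'
from h import *
a=snap('scene','s0.png');b=snap('side','d0.png')
cv2.imwrite('pics/both0.png',np.vstack([a,b])[:,:,::-1][:, :])
s,p,R=st();print(s);print(R.as_matrix().round(3))
for cam in('scene','side'):
  c=arm.calibration(cam);print(cam,-np.array(c['R']).T@c['t'])
  for n,z in(('smile_plate',22),('smile_mid',28),('smile_ear_a',26),('grid_mid',28),('seat',66),('slot_a',84),('iron',60)):
    for r in arm.find_in(cam,n)[:4]: print(cam,n,round(r['p'],2),np.round(r['location']),plane(cam,r['location'],z,c).round(0))
E
cd pics; python3 -c "
import cv2;a=cv2.imread('both0.png');cv2.imwrite('both0.png',cv2.resize(a,(480,600)))"
```

```text
pics
{'clock': 0.1, 'joints': array([-1.01840037e+00,  3.85481595e-01,  6.77050248e-03, -4.57526844e-04,
       -1.19397680e+00, -2.58571898e-01]), 'joint_vel': array([-0.00196272, -0.0004071 ,  0.0039402 ,  0.00120741, -0.00082101,
        0.00114485]), 'joint_efforts': array([-6.85631494e-04, -3.93318701e+01,  1.88928097e+01,  4.19790387e+00,
       -2.62859387e-03,  5.37406237e-06]), 'position': array([ 180.86780169, -597.71999159,  230.3295837 ]), 'ee_rot': array([-0.69882425, -0.1033245 ,  0.10357578,  0.70017196]), 'contact_force': array([-0.61631403,  0.36720907, -0.68340384]), 'wrist_torque': array([ 0.05568898,  0.01884695, -0.01392408]), 'gripper_width': 85.61421551767096}
[[ 0.957 -0.001 -0.289]
 [ 0.289  0.002  0.957]
 [-0.    -1.     0.002]]
scene [977.3748509  454.83889935 964.47527821]
scene smile_plate 0.9 [313. 140.] [ 320. -287.   22.]
scene smile_plate 0.8 [356. 176.] [328. -91.  22.]
scene smile_plate 0.74 [270. 175.] [ 511. -262.   22.]
scene smile_mid 0.97 [271. 173.] [ 506. -259.   28.]
scene smile_mid 0.9 [447. 236.] [303. 212.  28.]
scene smile_mid 0.88 [357.
[... 677 characters left out ...]

side smile_plate 0.7 [359. 357.] [277. 211.  22.]
side smile_plate 0.6 [424. 183.] [ 317. -280.   22.]
side smile_mid 0.93 [355. 164.] [ 506. -262.   28.]
side smile_mid 0.83 [397. 236.] [314. -73.  28.]
side smile_mid 0.76 [356. 356.] [280. 214.  28.]
side smile_mid 0.67 [428. 190.] [ 301. -254.   28.]
side smile_ear_a 0.95 [354. 356.] [284. 214.  26.]
side smile_ear_a 0.92 [394. 235.] [322. -74.  26.]
side smile_ear_a 0.74 [424. 186.] [ 314. -267.   26.]
side smile_ear_a 0.58 [358. 164.] [ 500. -266.   26.]
side grid_mid 0.84 [344. 186.] [ 491. -166.   28.]
side seat 0.94 [247. 292.] [502. 221.  66.]
side slot_a 0.97 [248. 293.] [490. 228.  84.]
side iron 0.76 [247. 293.] [504. 219.  60.]
```

View pics/s0.png

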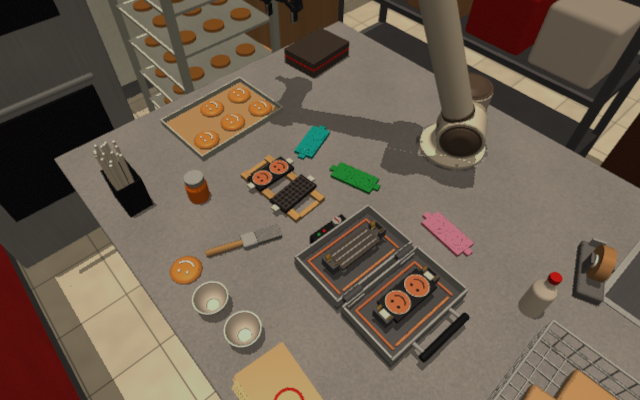

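The scene shows the smile plate on the rack at about (270,173), with the waffle plate at (293,191). The empty bed is at about (355,247). The green, pink and turquoise plates are look-alikes. Next I'll take zoomed views of the rack and bed from both cameras.

Run:
```python
import cv2,numpy as np
a=cv2.imread('pics/s0.png')[140:320,230:430];b=cv2.imread('pics/d0.png')[130:330,190:430]
a=cv2.resize(a,None,fx=3,fy=3,interpolation=2)[:, :]
cv2.imwrite('pics/a.png',a);cv2.imwrite('pics/b.png',cv2.resize(b,None,fx=3,fy=3,interpolation=2))
```

```text
(no output)
```

View pics/a.png

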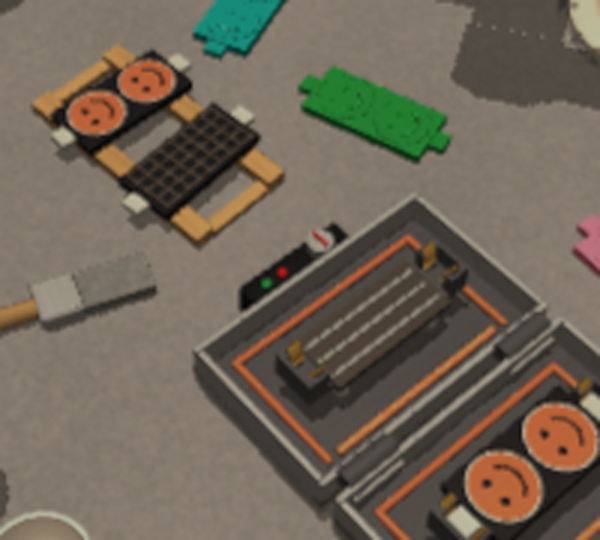

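View pics/b.png

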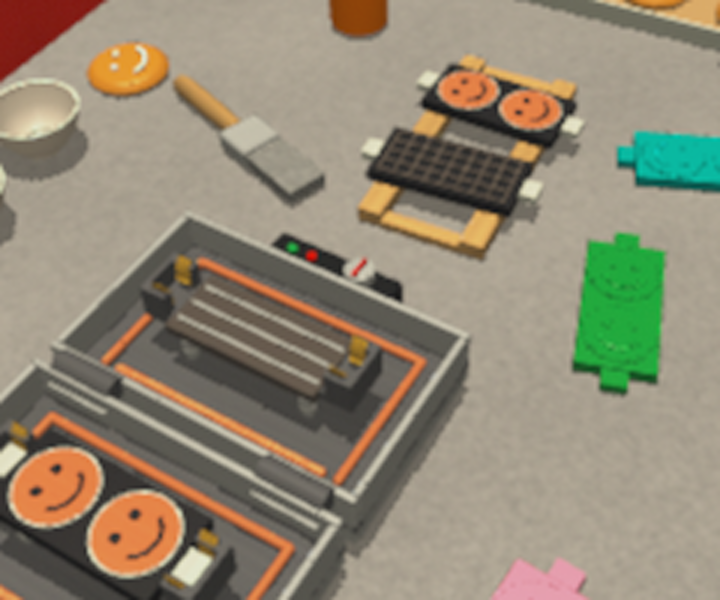

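Run:
```python
from h import *
S=lambda x,y:(230+x/3,140+y/3)
D=lambda x,y:(190+x/3,130+y/3)
for n,F,e,rim in(('scene',S,[(178,62),(64,136)],[(415,198),(198,353),(323,485),(547,308)]),('side',D,[(428,81),(571,124)],[(190,217),(467,340),(350,497),(55,348)])):
    q=[plane(n,F(*x),26) for x in e];d=q[0]-q[1];print(n,'mid',(q[0]+q[1])/2,'len',np.linalg.norm(d),'ang',np.arctan2(d[1],d[0]))
    r=[plane(n,F(*x),60) for x in rim];print(np.round(r),'c',np.mean(r,0))
s,p,R=st();print(p,arm.calibration('wrist'))
```

```text
scene mid [ 504.90451068 -262.96762226   26.        ] len 141.99807628276815 ang -3.1223168097585767
[[404.  25.  60.]
 [646.  20.  60.]
 [650. 168.  60.]
 [405. 176.  60.]] c [526.15408229  97.12826666  60.        ]
side mid [ 504.16991303 -264.13723787   26.        ] len 140.5980496398453 ang 0.03715477253655312
[[638.  17.  60.]
 [395.  24.  60.]
 [404. 170.  60.]
 [643. 167.  60.]] c [519.99639829  94.76221862  60.        ]
[ 181.01406892 -598.19674898  231.32187391] {'intrinsics': array([[314.43928928,   0.        , 319.10737452],
       [  0.        , 314.43928928, 203.74994934],
       [  0.        ,   0.        ,   1.        ]]), 'R': array([[-2.88977664e-01,  9.57335502e-01, -8.04378820e-04],
       [ 9.24268127e-01,  2.79214801e-01,  2.60321962e-01],
       [ 2.49440051e-01,  7.44837707e-02, -9.65521532e-01]]), 't': array([626.28999554, -33.32101315, 377.98050833])}
```

```bash
python3 -m creep '[{"delta_pos":[0,0,0],"rot":[0,0.088,0],"jaw":85},{"delta_pos":[0,0,0],"rot":[0,0.088,0],"jaw":85},{"delta_pos":[0,0,0],"rot":[0,0.087,0],"jaw":85},{"delta_pos":[27,0,26],"rot":[0,0,0],"jaw":85},{"delta_pos":[27,0,26],"rot":[0,0,0],"jaw":85},{"delta_pos":[27,0,26],"rot":[0,0,0],"jaw":85},{"delta_pos":[27,0,26],"rot":[0,0,0],"jaw":85},{"delta_pos":[27,0,26],"rot":[0,0,0],"jaw":85},{"delta_pos":[27,0,26],"rot":[0,0,0],"jaw":85},{"delta_pos":[27,0,26],"rot":[0,0,0],"jaw":85}]'
python3 -m creep '[{"delta_pos":[27,0,26],"rot":[0,0,0],"jaw":85},{"delta_pos":[27,0,26],"rot":[0,0,0],"jaw":85},{"delta_pos":[27,0,26],"rot":[0,0,0],"jaw":85},{"delta_pos":[27,0,26],"rot":[0,0,0],"jaw":85},{"delta_pos":[27,0,26],"rot":[0,0,0],"jaw":85},{"delta_pos":[9,15,12],"rot":[0,0,0],"jaw":85},{"delta_pos":[0,25,0],"rot":[0,0,0],"jaw":85},{"delta_pos":[0,20,0],"rot":[0,0,0],"jaw":85},{"delta_pos":[0,0,0],"rot":[0,0,0],"jaw":85},{"delta_pos":[0,0,0],"rot":[0,0,0],"jaw":85}]'
python3 - <<'E'
from h import *
s,p,R=st();print(p,R.as_matrix().round(3),s['contact_force'],s['joints'].round(2))
c=arm.calibration('wrist');snap('wrist','w1.png')
for n in('smile_mid','smile_ear_a','smile_plate','grid_mid'):
    for r in arm.find_in('wrist',n)[:3]:print(n,round(r['p'],2),np.round(r['location']),plane('wrist',r['location'],28 if 'mid' in n else 26,c).round(1))
E
```

```text
clock: 1.63
position: [365.3, -409.0, 231.6]
ee_rot: [0.707, 0.011, -0.011, -0.707]
contact_force: [1.2, -1.0, -0.2]
gripper_width: 84.7
clock: 2.47
position: [503.5, -264.1, 170.8]
ee_rot: [-0.707, -0.01, 0.012, 0.707]
contact_force: [0.6, -0.1, 1.6]
gripper_width: 84.9
[ 503.52506179 -264.07694018  170.83226959] [[ 1.    -0.002 -0.031]
 [ 0.031 -0.     1.   ]
 [-0.002 -1.     0.   ]] [ 0.62891873 -0.14024215  1.59047654] [-0.2   0.34 -0.22  0.   -1.01 -1.34]
smile_mid 0.81 [485.  14.] [ 351.  -135.8   28. ]
smile_mid 0.75 [307.  26.] [ 364.  -279.7   28. ]
smile_mid 0.74 [317. 188.] [ 498.7 -267.6   28. ]
smile_ear_a 0.94 [301.  23.] [ 361.1 -285.    26. ]
smile_ear_a 0.77 [318. 190.] [ 501.  -266.8   26. ]
smile_ear_a 0.58 [488.  13.] [ 349.5 -132.3   26. ]
smile_plate 0.91 [486.  13.] [ 349.7 -134.    26. ]
smile_plate 0.64 [303.  26.] [ 363.3 -283.    26. ]
smile_plate 0.61 [319. 189.] [ 500.1 -265.3   26. ]
grid_mid 0.72 [426. 185.] [ 492.5 -166.5   28. ]
```

View pics/w1.png

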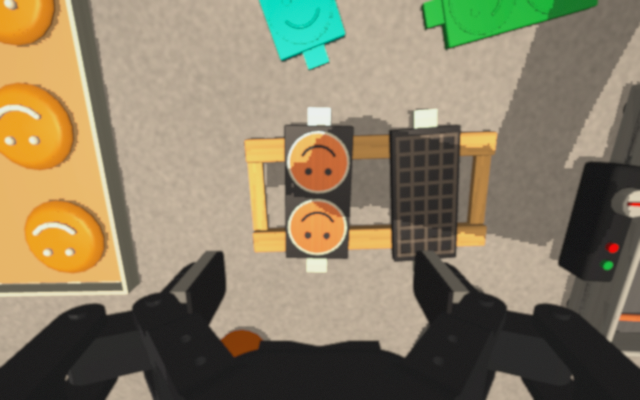

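The wrist view shows the smile plate with ears at (319,115) and (316,265), and the waffle plate to its right. I'll measure its outline.

Run:
```python
from h import *
c=arm.calibration('wrist');s,p,R=st()
im=cv2.imread('pics/w1.png')
q=[plane('wrist',x,28,c) for x in[(287,125),(353,126),(348,258),(285,257)]]
print(np.round(q,1),np.mean(q,0))
e=[plane('wrist',x,26,c) for x in[(319,115),(316,265)]]
d=e[1]-e[0];print(np.round(e,1),np.mean(e,0),np.arctan2(d[1],d[0]),np.linalg.norm(d))
g=cv2.cvtColor(im,cv2.COLOR_BGR2GRAY)
hsv=cv2.cvtColor(im,cv2.COLOR_BGR2HSV)
# ears: bright, low-sat
for y0,y1 in((100,128),(256,275)):
    m=((hsv[y0:y1,295:340,1]<60)&(hsv[y0:y1,295:340,2]>190)).astype(np.uint8)
    ys,xs=np.nonzero(m);print(len(xs),xs.min()+295,xs.max()+295,ys.min()+y0,ys.max()+y0,xs.mean()+295)
r=arm.masks_of('wrist','smile_plate')
for k in r:
    if abs(k['location'][0]-319)<20 and k['location'][1]>100:
        m=k['pixels'].astype(np.uint8);ys,xs=np.nonzero(m);w=np.array([plane('wrist',(x,y),27,c)[:2] for x,y in zip(xs,ys)],np.float32)
        print(cv2.minAreaRect(w),w.mean(0))
print(p)
```

```text
[[ 444.7 -296.5   28. ]
 [ 443.8 -237.9   28. ]
 [ 571.3 -235.5   28. ]
 [ 572.1 -298.1   28. ]] [ 507.99586127 -266.97538448   28.        ]
[[ 435.3 -268.3   26. ]
 [ 580.9 -267.1   26. ]] [ 508.0996827  -267.69760606   26.        ] 0.008895363807621565 145.5525050529785
584 295 339 100 124 319.0821917808219
392 295 339 259 274 315.7295918367347
((507.4309997558594, -267.5262756347656), (159.4129638671875, 62.85792922973633), 0.8602825403213501) [ 503.56296 -267.39258]
[ 504.5155929  -264.62807864  172.90243326]
```

```bash
python3 -m creep '[{"delta_pos":[3,10,-2.5],"rot":[0,0.02,0],"jaw":85},{"delta_pos":[0,30,0],"rot":[0,0,0],"jaw":85},{"delta_pos":[0,30,0],"rot":[0,0,0],"jaw":85},{"delta_pos":[0,30,0],"rot":[0,0,0],"jaw":85},{"delta_pos":[0,30,0],"rot":[0,0,0],"jaw":85},{"delta_pos":[0,20,0],"rot":[0,0,0],"jaw":85},{"delta_pos":[0,10,0],"rot":[0,0,0],"jaw":85},{"delta_pos":[0,6,0],"rot":[0,0,0],"jaw":85},{"delta_pos":[0,0,0],"rot":[0,0,0],"jaw":85},{"delta_pos":[0,0,0],"rot":[0,0,0],"jaw":85}]'
python3 - <<'E'
from h import *
snap('side','d2.png',(290,100,450,220))
import cv2
a=cv2.imread('pics/d2.png');cv2.imwrite('pics/d2.png',cv2.resize(a,None,fx=4,fy=4,interpolation=2))
for i in range(3):
  s,p,R=st();print(p,s['contact_force'],R.as_rotvec());arm.get_image('side')
E
```

```text
clock: 3.6
position: [507.8, -266.8, 6.1]
ee_rot: [0.707, 0.004, -0.003, -0.707]
contact_force: [0.4, -0.2, -0.1]
gripper_width: 85.2
[ 508.11359173 -266.84608564    6.58256607] [-0.46046029  0.34270559  1.05509295] [-1.57161197 -0.01070794  0.00654518]
[ 508.14604987 -266.82700623    6.81462489] [ 0.25883312 -0.41200651 -0.42292144] [-1.5716431  -0.01101183  0.00620018]
[ 508.03660475 -266.77813708    6.8119308 ] [-1.04968152 -0.81328278 -0.23009396] [-1.57156166 -0.01093208  0.00617509]
```

View pics/d2.png

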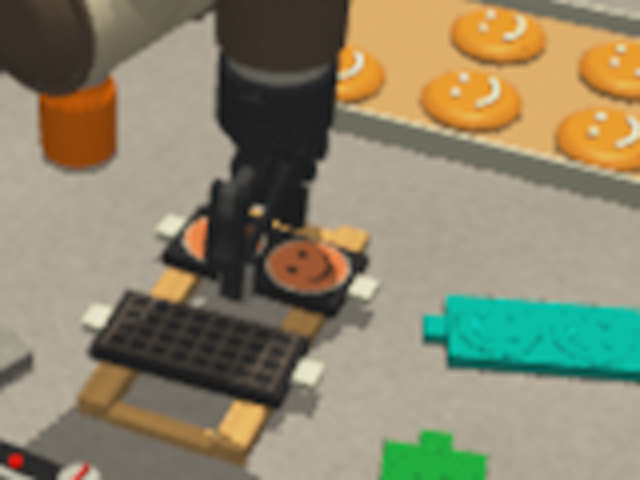

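The fingers straddle the plate. I'll check how well they are centred along its length.

Run:
```python
from h import *
for X in([508,-217,18],[508,-217,10],[498,-217,18],[518,-217,18],[508,-267,28],[506,-264,28]):
    q=proj('side',np.array(X,float));print(X,((q-[290,100])*4).round())
f=lambda x,y:(290+x/4,100+y/4)
e=[plane('side',f(*x),26) for x in[(170,228),(367,290)]];print(np.round(e,1),np.mean(e,0))
```

```text
[508, -217, 18] [228. 303.]
[508, -217, 10] [227. 312.]
[498, -217, 18] [241. 307.]
[518, -217, 18] [214. 298.]
[508, -267, 28] [261. 250.]
[506, -264, 28] [261. 253.]
[[ 574.8 -261.3   26. ]
 [ 428.8 -264.    26. ]] [ 501.80126867 -262.67720371   26.        ]
```

```bash
python3 -m creep '[{"delta_pos":[0,5,0],"rot":[0,0,0],"jaw":85},{"delta_pos":[0,4,0],"rot":[0,0,0],"jaw":85},{"delta_pos":[0,0,0],"rot":[0,0,0],"jaw":58},{"delta_pos":[0,0,0],"rot":[0,0,0],"jaw":50},{"delta_pos":[0,0,0],"rot":[0,0,0],"jaw":50},{"delta_pos":[0,0,0],"rot":[0,0,0],"jaw":50},{"delta_pos":[0,0,0],"rot":[0,0,0],"jaw":50},{"delta_pos":[0,0,0],"rot":[0,0,0],"jaw":50},{"delta_pos":[0,0,0],"rot":[0,0,0],"jaw":50},{"delta_pos":[0,0,0],"rot":[0,0,0],"jaw":50}]'
```

```text
clock: 4.63
position: [507.0, -266.4, -3.6]
ee_rot: [-0.707, -0.004, 0.004, 0.707]
contact_force: [-0.0, 1.6, 1.6]
gripper_width: 61.2
```

```bash
python3 -m creep '[{"delta_pos":[0,-5,0],"rot":[0,0,0],"jaw":50},{"delta_pos":[0,-10,0],"rot":[0,0,0],"jaw":50},{"delta_pos":[0,-20,0],"rot":[0,0,0],"jaw":50},{"delta_pos":[0,-25,0],"rot":[0,0,0],"jaw":50},{"delta_pos":[0,-25,0],"rot":[0,0,0],"jaw":50},{"delta_pos":[0,-25,0],"rot":[0,0,0],"jaw":50},{"delta_pos":[0,-20,0],"rot":[0,0,0],"jaw":50},{"delta_pos":[0,-15,0],"rot":[0,0,0],"jaw":50},{"delta_pos":[0,-8,0],"rot":[0,0,0],"jaw":50},{"delta_pos":[0,0,0],"rot":[0,0,0],"jaw":50}]'
python3 - <<'E'
from h import *
c=arm.calibration('wrist');snap('wrist','w3.png');s,p,R=st();print(p,R.as_matrix().round(4),s['contact_force'],s['wrist_torque'])
E
```

```text
clock: 5.47
position: [507.7, -266.8, 151.6]
ee_rot: [0.707, 0.005, -0.002, -0.707]
contact_force: [1.3, 0.4, -2.8]
gripper_width: 60.7
[ 506.87218465 -266.43485583  149.883279  ] [[ 9.999e-01  1.300e-03 -1.040e-02]
 [ 1.040e-02  1.000e-04  9.999e-01]
 [ 1.300e-03 -1.000e+00  1.000e-04]] [-0.49625195 -0.417544   -3.97403223] [ 0.04737228 -0.01004962  0.02387028]
```

View pics/w3.png

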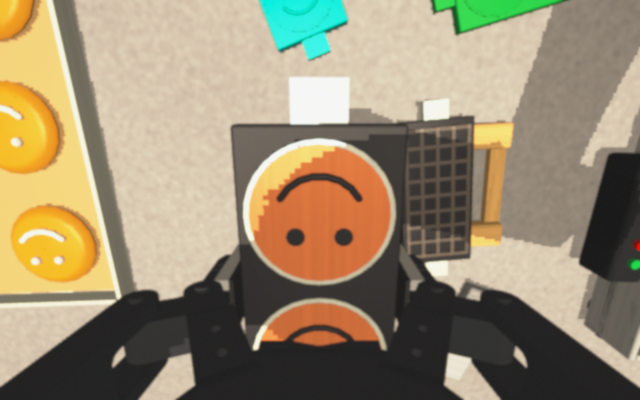

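The plate is held level with its moulds up, with its body edge at row 125 and its ear end at row 77. I'll work out its pose in the hand.

Run:
```python
from h import *
c=arm.calibration('wrist');s,p,R=st();K=np.array(c['intrinsics'])
im=np.array([(233,126),(408,125),(290,77.5),(349.5,76.5)],float)
ob=np.array([(-64,-31,6),(-64,31,6),(-79,-10,4),(-79,10,4)],float)
print(p)
for z in(170,173,176,179):
    print(z,[plane('wrist',x,z+h,c).round(1)[:2] for x,h in zip(im,(6,6,4,4))])
# mould rim ellipse: near mould rows 138..285 centre
print('mould',[plane('wrist',x,176+6,c).round(1) for x in((319,138),(319,285),(244,210),(396,210))])
ok,rv,tv=cv2.solvePnP(ob,im,K,None);Rc=np.array(c['R']);Rw=Rc.T@cv2.Rodrigues(rv)[0];print('pnp mid',(Rc.T@(tv.ravel()-c['t'])).round(1),Rw.round(3))
```

```text
[ 506.87218465 -266.43485583  149.883279  ]
170 [array([ 443.3, -299.4]), array([ 442.3, -236.4]), array([ 426.5, -278.8]), array([ 426. , -257.9])]
173 [array([ 443.2, -298.6]), array([ 442.3, -237.3]), array([ 426.9, -278.6]), array([ 426.4, -258.1])]
176 [array([ 443.1, -297.8]), array([ 442.2, -238.1]), array([ 427.2, -278.3]), array([ 426.7, -258.4])]
179 [array([ 443.1, -297. ]), array([ 442.2, -238.9]), array([ 427.6, -278. ]), array([ 427.1, -258.7])]
mould [array([ 446.9, -268.4,  182. ]), array([ 503.3, -267.9,  182. ]), array([ 473. , -295.6,  182. ]), array([ 472.4, -240. ,  182. ])]
pnp mid [ 503.1 -266.7  157.6] [[ 0.972 -0.016  0.235]
 [ 0.021  1.    -0.019]
 [-0.235  0.023  0.972]]
```

```bash
python3 -m creep '[{"delta_pos":[5,0,16],"rot":[0,0,0],"jaw":50},{"delta_pos":[10,0,32],"rot":[0,0,0],"jaw":50},{"delta_pos":[10,0,35],"rot":[0,0,0],"jaw":50},{"delta_pos":[10,0,35],"rot":[0,0,0],"jaw":50},{"delta_pos":[10,0,35],"rot":[0,0,0],"jaw":50},{"delta_pos":[10,0,35],"rot":[0,0,0],"jaw":50},{"delta_pos":[10,0,35],"rot":[0,0,0],"jaw":50},{"delta_pos":[8,0,25],"rot":[0,0,0],"jaw":50},{"delta_pos":[3,0,8],"rot":[0,0,0],"jaw":50},{"delta_pos":[0,0,0],"rot":[0,0,0],"jaw":50}]'
python3 - <<'E'
from h import *
arm.get_image('side');s,p,R=st();c=arm.calibration('wrist');im=snap('wrist','w4.png');print(p,R.as_matrix().round(4),s['contact_force'])
np.savez('c4.npz',**{k:np.array(v) for k,v in c.items()})
for n in('seat','slot_a'):
  for r in arm.find_in('wrist',n)[:3]:print(n,round(r['p'],2),np.round(r['location']),plane('wrist',r['location'],66 if n=='seat' else 84,c).round(1))
E
```

```text
clock: 6.35
position: [579.9, -7.6, 147.4]
ee_rot: [0.707, 0.004, -0.006, -0.707]
contact_force: [-0.7, -1.0, -4.2]
gripper_width: 60.9
[579.32868324  -9.04236685 147.55681719] [[ 9.999e-01 -3.600e-03 -1.230e-02]
 [ 1.230e-02 -6.000e-04  9.999e-01]
 [-3.600e-03 -1.000e+00 -5.000e-04]] [ 0.16803276  0.52037288 -3.48036917]
seat 0.95 [511. 127.] [516.5 121.9  66. ]
slot_a 0.97 [515. 130.] [518.1 114.   84. ]
```

View pics/w4.png

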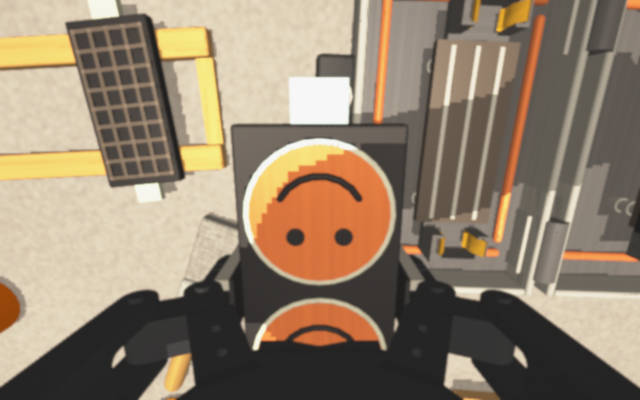

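The bed shows at corners of about (434,38), (519,40), (496,222) and (418,218), with brass slots at both ends. I'll zoom in to get precise positions.

Run:
```python
import cv2
a=cv2.imread('pics/w4.png')[0:270,395:555];a=cv2.resize(a,None,fx=4,fy=4,interpolation=cv2.INTER_CUBIC)
top=a[:340];bot=a[740:1080]
import numpy as np
o=np.vstack([top[:290],bot[:290]]);cv2.imwrite('pics/w4z.png',o);print(o.shape)
```

```text
(580, 640, 3)
```

View pics/w4z.png

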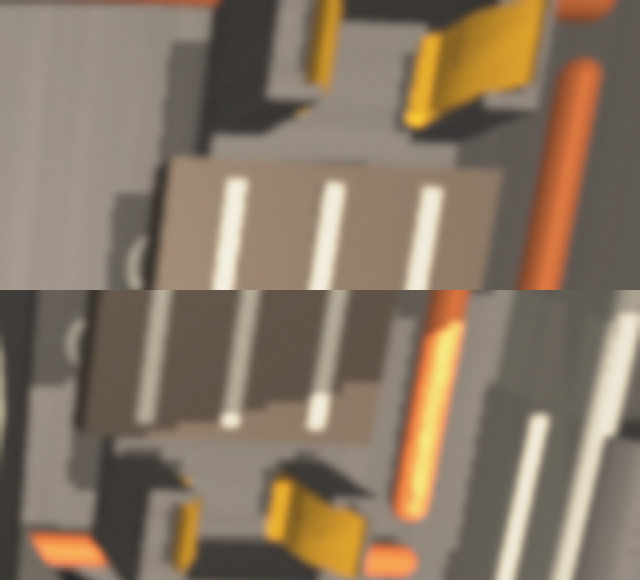

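Run:
```python
from h import *
c=dict(np.load('c4.npz'))
P=lambda l:np.array([plane('wrist',x,66,c)[:2] for x in l])
k=P([(437,39.25),(520.5,42.5),(416.25,220.75),(487,223.75)]);print(k.round(1),k.mean(0),'w',k[1]-k[0],k[3]-k[2])
for a,b in(((479.25,45),(452.75,219.5)),((454.5,44.5),(431.25,218.5)),((503.25,46.5),(474.25,220))):
    q=P([a,b]);d=q[1]-q[0];print(q.round(1),q.mean(0),np.arctan2(d[1],d[0]),np.linalg.norm(d))
```

```text
[[462.   64.6]
 [463.3 119.1]
 [585.6  62.4]
 [587.3 115.8]] [524.52508545  90.48648151] w [ 1.29553867 54.45824931] [ 1.72497018 53.35260921]
[[465.   92.5]
 [584.3  89.7]] [524.65633123  91.08369638] -0.02384799929674494 119.26354586408056
[[464.9  76.4]
 [583.7  73.5]] [524.30527987  74.92428201] -0.024139506068983164 118.78587847001153
[[465.8 108.3]
 [584.5 105.8]] [525.11141002 107.03743289] -0.020782358092556085 118.74252361004494
```

```bash
python3 -m creep '[{"delta_pos":[0,0,0],"rot":[0,0.0345,0],"jaw":50},{"delta_pos":[-10,0,17],"rot":[0,0,0],"jaw":50},{"delta_pos":[-12,0,21],"rot":[0,0,0],"jaw":50},{"delta_pos":[-12,0,21],"rot":[0,0,0],"jaw":50},{"delta_pos":[-12,0,21],"rot":[0,0,0],"jaw":50},{"delta_pos":[-8,8,14],"rot":[0,0,0],"jaw":50},{"delta_pos":[-3,14,5],"rot":[0,0,0],"jaw":50},{"delta_pos":[0,14,0],"rot":[0,0,0],"jaw":50},{"delta_pos":[0,6,0],"rot":[0,0,0],"jaw":50},{"delta_pos":[0,0,0],"rot":[0,0,0],"jaw":50}]'
python3 - <<'E'
from h import *
arm.get_image('side');s,p,R=st();c=arm.calibration('wrist');im=snap('wrist','w5.png',(180,0,460,280));print(p,R.as_matrix().round(4),s['contact_force'])
a=cv2.imread('pics/w5.png');cv2.imwrite('pics/w5.png',cv2.resize(a,None,fx=2.1,fy=2.1,interpolation=2))
np.savez('c5.npz',**{k:np.array(v) for k,v in c.items()})
E
```

```text
clock: 7.38
position: [524.3, 89.1, 105.8]
ee_rot: [0.708, -0.01, 0.008, -0.706]
contact_force: [-0.3, -0.5, -3.8]
gripper_width: 60.8
[525.27546     89.45417947 106.89889308] [[ 0.9997 -0.0014  0.025 ]
 [-0.025  -0.001   0.9997]
 [-0.0014 -1.     -0.001 ]] [ 0.06766881 -0.17971132 -3.8186738 ]
```

View pics/w5.png

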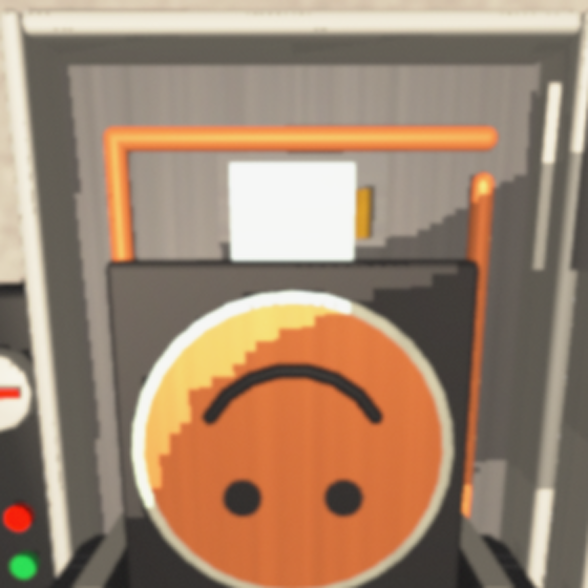

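The view shows the ear aligned in yaw, with the brass leaf showing only on the +y side, at crop pixel (364,213). The plate therefore needs to move in +y, so I'll work out how far.

Run:
```python
from h import *
c=dict(np.load('c5.npz'));f=lambda x,y:(180+x/2.1,y/2.1)
s,p,R=st();print(p)
for z in(86,89):
    print(z,[plane('w',f(*x),z,c).round(1)[:2] for x in((373,187),(373,240))])
mz=p[2]+21.5
q=[plane('w',f(*x),mz+h,c) for x,h in(((229,162),4),((355,162),4),((109,263),6),((477,263),6))];print('plate',np.round(q,1))
print('bed far? rim',[plane('w',f(*x),60,c).round(1)[:2] for x in((22,30),(580,28))])
d=dict(np.load('c4.npz'))
T=lambda x,y:(395+x/4,y/4);B=lambda x,y:(395+x/4,(y+450)/4)
print('c4 leaf hi edge near slot right outer top',plane('w',T(549,0),89,d).round(1),'far slot right outer',plane('w',B(367,515),89,d).round(1),plane('w',B(367,577),89,d).round(1))
print('leaf left outer edge?',plane('w',B(180,530),89,d).round(1),'pinch right',plane('w',B(270,520),82,d).round(1),'pinch left',plane('w',B(198,530),82,d).round(1))
```

```text
[525.97678015  89.7874395  107.61715459]
86 [array([445.3, 109. ]), array([457.2, 109.1])]
89 [array([445.5, 108.7]), array([457.2, 108.7])]
plate [[444.8  79.7 133.1]
 [445.3 100.5 133.1]
 [460.4  58.9 135.1]
 [462.  120.9 135.1]]
bed far? rim [array([402.8,  21.9]), array([406.1, 164.7])]
c4 leaf hi edge near slot right outer top [446.5 108.6  89. ] far slot right outer [592.3 104.5  89. ] [603.8 106.2  89. ]
leaf left outer edge? [595.5  72.8  89. ] pinch right [596.2  91.5  82. ] pinch left [598.3  78.9  82. ]
```

```bash
python3 -m creep '[{"delta_pos":[0,0,2],"rot":[0,0,0],"jaw":50},{"delta_pos":[0.3,3,1.3],"rot":[0,0,0],"jaw":50},{"delta_pos":[0,4,0],"rot":[0,0,0],"jaw":50},{"delta_pos":[0,4,0],"rot":[0,0,0],"jaw":50},{"delta_pos":[0,3,0],"rot":[0,0,0],"jaw":50},{"delta_pos":[0,0,0],"rot":[0,0,0],"jaw":50},{"delta_pos":[0,0,0],"rot":[0,0,0],"jaw":50},{"delta_pos":[0,0,0],"rot":[0,0,0],"jaw":50},{"delta_pos":[0,0,0],"rot":[0,0,0],"jaw":50},{"delta_pos":[0,0,0],"rot":[0,0,0],"jaw":50}]'
cat > leaf.py <<'E'
from h import *
arm.get_image('side');s,p,R=st();im=snap('wrist','wl.png')
print(p,s['contact_force'],s['wrist_torque'])
h=cv2.cvtColor(im,cv2.COLOR_RGB2HSV)[60:130,260:380]
ear=(h[...,1]<40)&(h[...,2]>215)
br=(h[...,0]>17)&(h[...,0]<28)&(h[...,1]>150)&(h[...,2]>70)
for v in range(0,70,5):
    e=np.nonzero(ear[v])[0];b=np.nonzero(br[v])[0]
    if len(b):
        l=b[b<60];r=b[b>=60];print(v+60,'ear',(e.min()+260,e.max()+260) if len(e) else '', 'L',(l.min()+260,l.max()+260) if len(l) else '', 'R',(r.min()+260,r.max()+260) if len(r) else '')
E
python3 leaf.py
```

```text
clock: 8.32
position: [526.1, 94.0, 93.5]
ee_rot: [-0.707, 0.008, -0.009, 0.707]
contact_force: [-0.5, -0.4, -3.3]
gripper_width: 60.8
[526.04239284  93.97081579  93.48405812] [-0.18234597 -0.07212904 -2.81274242] [-0.01380728  0.01688615 -0.02459028]
60 ear  L  R (np.int64(373), np.int64(379))
90 ear (np.int64(289), np.int64(348)) L (np.int64(279), np.int64(287)) R 
95 ear (np.int64(290), np.int64(348)) L (np.int64(280), np.int64(287)) R 
100 ear (np.int64(290), np.int64(348)) L (np.int64(280), np.int64(287)) R 
105 ear (np.int64(290), np.int64(348)) L (np.int64(280), np.int64(287)) R 
110 ear (np.int64(290), np.int64(348)) L (np.int64(281), np.int64(287)) R
```

```bash
python3 -m creep '[{"delta_pos":[0,0,-1.4],"rot":[0,0,0],"jaw":50},{"delta_pos":[0,3,0],"rot":[0,0,0],"jaw":50},{"delta_pos":[0,4,0],"rot":[0,0,0],"jaw":50},{"delta_pos":[0,3,0],"rot":[0,0,0],"jaw":50},{"delta_pos":[0,0,0],"rot":[0,0,0],"jaw":50},{"delta_pos":[0,0,0],"rot":[0,0,0],"jaw":50},{"delta_pos":[0,0,0],"rot":[0,0,0],"jaw":50},{"delta_pos":[0,0,0],"rot":[0,0,0],"jaw":50},{"delta_pos":[0,0,0],"rot":[0,0,0],"jaw":50},{"delta_pos":[0,0,0],"rot":[0,0,0],"jaw":50}]'
python3 leaf.py
python3 - <<'E'
from h import *
a=cv2.imread('pics/wl.png')[50:290,180:460];cv2.imwrite('pics/w6.png',cv2.resize(a,None,fx=2.4,fy=2.4,interpolation=2))
E
```

```text
clock: 9.25
position: [526.0, 92.6, 83.5]
ee_rot: [-0.707, 0.008, -0.008, 0.707]
contact_force: [-0.1, -0.4, -3.5]
gripper_width: 61.0
[525.95304329  92.56575311  83.44002417] [-0.4394893   0.39689829 -3.34555014] [-0.00145507  0.03136201  0.00223887]
85 ear (np.int64(289), np.int64(348)) L (np.int64(280), np.int64(287)) R (np.int64(350), np.int64(355))
90 ear (np.int64(290), np.int64(348)) L (np.int64(280), np.int64(287)) R (np.int64(350), np.int64(355))
95 ear (np.int64(290), np.int64(348)) L (np.int64(280), np.int64(287)) R (np.int64(350), np.int64(354))
100 ear (np.int64(290), np.int64(348)) L (np.int64(280), np.int64(287)) R (np.int64(350), np.int64(354))
105 ear (np.int64(290), np.int64(347)) L (np.int64(280), np.int64(287)) R (np.int64(350), np.int64(354))
110 ear (np.int64(290), np.int64(348)) L  R (np.int64(351), np.int64(351))
```

View pics/w6.png

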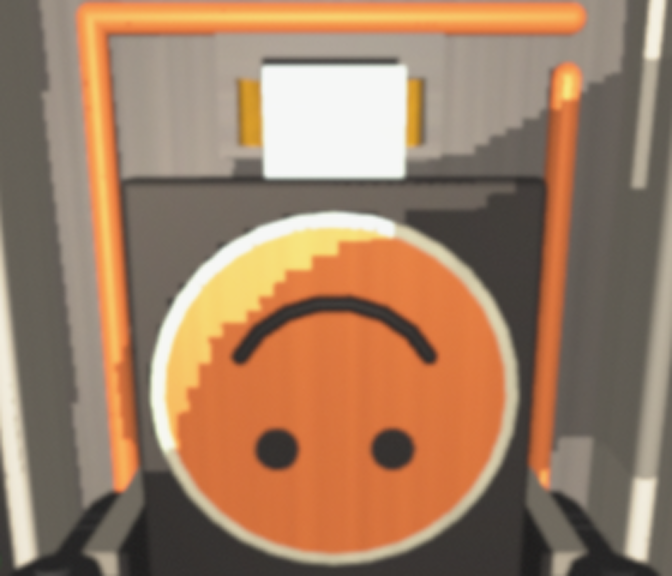

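The near ear is now between both brass leaves: leaves at columns 280–355, ear at 289–348. The ear sits about 0.5 mm too far in +y. I'll check x.

Run:
```python
from h import *
c=arm.calibration('wrist');s,p,R=st()
f=lambda x,y:(180+x/2.4,50+y/2.4);z=p[2]+21.5
print('leaf',[plane('w',f(*x),89,c).round(1) for x in((250,80),(250,147),(415,80),(415,147))])
print('post',[plane('w',f(*x),84,c).round(1) for x in((217,36),(443,36),(220,157))])
print('ear end',[plane('w',f(*x),z+4,c).round(1) for x in((263,65),(405,65))],'body',[plane('w',f(*x),z+6,c).round(1) for x in((124,181),(544,179))],p)
```

```text
leaf [array([445.2,  78.8,  89. ]), array([456.2,  78.2,  89. ]), array([445.9, 107. ,  89. ]), array([456.9, 107. ,  89. ])]
post [array([437.4,  72.9,  84. ]), array([438.3, 112.3,  84. ]), array([457.7,  72.2,  84. ])]
ear end [array([445.3,  82.8, 108.9]), array([445.8, 103.5, 108.9])] body [array([461.1,  61.6, 110.9]), array([462.3, 123.9, 110.9])] [525.91065842  92.54410272  83.40084503]
```

```bash
python3 -m creep '[{"delta_pos":[0,3,-0.5],"rot":[0,0,0],"jaw":50},{"delta_pos":[0,4,0],"rot":[0,0,0],"jaw":50},{"delta_pos":[0,4,0],"rot":[0,0,0],"jaw":50},{"delta_pos":[0,3,0],"rot":[0,0,0],"jaw":50},{"delta_pos":[0,3,0],"rot":[0,0,0],"jaw":50},{"delta_pos":[0,2,0],"rot":[0,0,0],"jaw":50},{"delta_pos":[0,2,0],"rot":[0,0,0],"jaw":50},{"delta_pos":[0,0,0],"rot":[0,0,0],"jaw":50},{"delta_pos":[0,0,0],"rot":[0,0,0],"jaw":50},{"delta_pos":[0,0,0],"rot":[0,0,0],"jaw":50}]'
python3 leaf.py
python3 - <<'E'
from h import *
im=np.array(arm.get_image('side'))[170:300,200:360];cv2.imwrite('pics/d7.png',cv2.resize(im[:,:,::-1],None,fx=4,fy=4,interpolation=2))
E
```

```text
clock: 10.18
position: [526.0, 92.1, 62.4]
ee_rot: [-0.707, 0.008, -0.008, 0.707]
contact_force: [-0.2, 0.8, -4.0]
gripper_width: 61.2
[526.03168102  92.0873247   62.50174285] [ 0.77953767  0.46816645 -3.98695333] [ 0.06900501 -0.04090613  0.01284715]
80 ear (np.int64(289), np.int64(348)) L (np.int64(273), np.int64(287)) R (np.int64(351), np.int64(363))
85 ear (np.int64(289), np.int64(348)) L (np.int64(274), np.int64(287)) R (np.int64(351), np.int64(363))
90 ear (np.int64(289), np.int64(348)) L (np.int64(274), np.int64(287)) R (np.int64(350), np.int64(362))
95 ear (np.int64(290), np.int64(348)) L (np.int64(274), np.int64(287)) R (np.int64(350), np.int64(362))
100 ear (np.int64(290), np.int64(348)) L (np.int64(274), np.int64(287)) R (np.int64(350), np.int64(362))
105 ear (np.int64(290), np.int64(348)) L (np.int64(274), np.int64(287)) R (np.int64(350), np.int64(362))
```

View pics/d7.png

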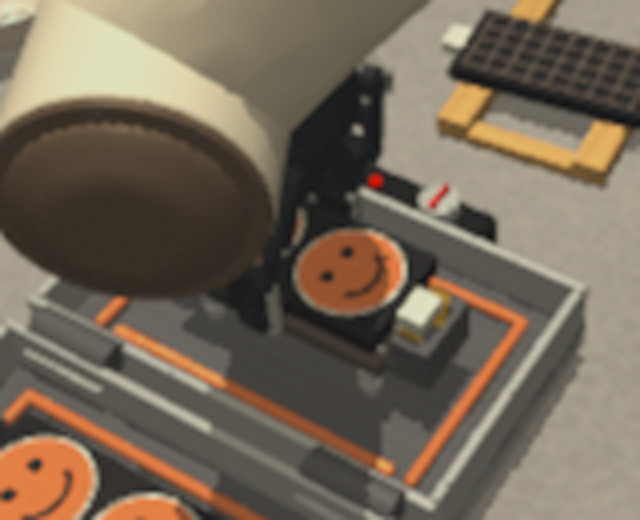

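The near ear is in its slot, centred between the leaves, with no contact force. I'll keep going down slowly by feel.

```bash
python3 -m creep '[{"delta_pos":[0,1.5,0],"rot":[0,0,0],"jaw":50},{"delta_pos":[0,1.5,0],"rot":[0,0,0],"jaw":50},{"delta_pos":[0,1,0],"rot":[0,0,0],"jaw":50},{"delta_pos":[0,1,0],"rot":[0,0,0],"jaw":50},{"delta_pos":[0,0.5,0],"rot":[0,0,0],"jaw":50},{"delta_pos":[0,0.5,0],"rot":[0,0,0],"jaw":50},{"delta_pos":[0,0,0],"rot":[0,0,0],"jaw":50},{"delta_pos":[0,0,0],"rot":[0,0,0],"jaw":50},{"delta_pos":[0,0,0],"rot":[0,0,0],"jaw":50},{"delta_pos":[0,0,0],"rot":[0,0,0],"jaw":50}]'
python3 leaf.py|head -1
```

```text
clock: 11.17
position: [525.7, 91.9, 56.2]
ee_rot: [0.707, -0.009, 0.008, -0.707]
contact_force: [-1.2, -1.9, -3.6]
gripper_width: 60.8
[525.71955675  91.89532314  56.20842338] [-0.11433762 -2.12640944 -4.45730508] [-0.54411545  0.00951955 -0.13378094]
```

Force −2 N in y with a z moment of −0.13 N m means the far ear rubs its +y cheek. I'll turn slightly and shift −y, then carry on down.

```bash
python3 -m creep '[{"delta_pos":[0,0,-0.6],"rot":[0,0.01,0],"jaw":50},{"delta_pos":[0,0,0],"rot":[0,0,0],"jaw":50},{"delta_pos":[0,0.5,0],"rot":[0,0,0],"jaw":50},{"delta_pos":[0,0.5,0],"rot":[0,0,0],"jaw":50},{"delta_pos":[0,0.5,0],"rot":[0,0,0],"jaw":50},{"delta_pos":[0,0.5,0],"rot":[0,0,0],"jaw":50},{"delta_pos":[0,0,0],"rot":[0,0,0],"jaw":50},{"delta_pos":[0,0,0],"rot":[0,0,0],"jaw":50},{"delta_pos":[0,0,0],"rot":[0,0,0],"jaw":50},{"delta_pos":[0,0,0],"rot":[0,0,0],"jaw":50}]'
python3 leaf.py
```

```text
clock: 12.1
position: [526.1, 91.6, 54.4]
ee_rot: [-0.707, 0.012, -0.012, 0.707]
contact_force: [-0.0, 0.4, -3.1]
gripper_width: 61.0
[526.11307145  91.58470857  54.36789584] [ 0.75507885  0.5576631  -3.60721651] [ 0.04975702 -0.19456342  0.25861415]
75 ear  L (np.int64(269), np.int64(286)) R (np.int64(349), np.int64(367))
80 ear (np.int64(289), np.int64(348)) L (np.int64(269), np.int64(286)) R (np.int64(351), np.int64(367))
85 ear (np.int64(289), np.int64(348)) L (np.int64(269), np.int64(287)) R (np.int64(351), np.int64(367))
90 ear (np.int64(289), np.int64(348)) L (np.int64(270), np.int64(287)) R (np.int64(351), np.int64(366))
95 ear (np.int64(289), np.int64(348)) L (np.int64(270), np.int64(287)) R (np.int64(350), np.int64(366))
100 ear (np.int64(289), np.int64(348)) L (np.int64(270), np.int64(287)) R (np.int64(350), np.int64(366))
105 ear (np.int64(290), np.int64(348)) L (np.int64(270), np.int64(287)) R (np.int64(350), np.int64(366))
```

```bash
python3 -m creep '[{"delta_pos":[0,0,0],"rot":[0,-0.005,0],"jaw":50},{"delta_pos":[0,0.5,0],"rot":[0,0,0],"jaw":50},{"delta_pos":[0,0.5,0],"rot":[0,0,0],"jaw":50},{"delta_pos":[0,0.5,0],"rot":[0,0,0],"jaw":50},{"delta_pos":[0,0.5,0],"rot":[0,0,0],"jaw":50},{"delta_pos":[0,0.5,0],"rot":[0,0,0],"jaw":50},{"delta_pos":[0,0.5,0],"rot":[0,0,0],"jaw":50},{"delta_pos":[0,0,0],"rot":[0,0,0],"jaw":50},{"delta_pos":[0,0,0],"rot":[0,0,0],"jaw":50},{"delta_pos":[0,0,0],"rot":[0,0,0],"jaw":50}]'
python3 leaf.py|head -1
```

```text
clock: 13.03
position: [525.9, 91.4, 51.3]
ee_rot: [-0.707, 0.01, -0.01, 0.707]
contact_force: [0.6, 0.8, -2.3]
gripper_width: 61.3
[525.85765932  91.45254925  51.2686155 ] [ 0.94973422  0.93814285 -1.73239198] [0.23195485 0.00478822 0.06083371]
```

```bash
python3 -m creep '[{"delta_pos":[0,0.5,0],"rot":[0,0,0],"jaw":50},{"delta_pos":[0,0.5,0],"rot":[0,0,0],"jaw":50},{"delta_pos":[0,0.5,0],"rot":[0,0,0],"jaw":50},{"delta_pos":[0,0.5,0],"rot":[0,0,0],"jaw":50},{"delta_pos":[0,0.5,0],"rot":[0,0,0],"jaw":50},{"delta_pos":[0,0.5,0],"rot":[0,0,0],"jaw":50},{"delta_pos":[0,0,0],"rot":[0,0,0],"jaw":50},{"delta_pos":[0,0,0],"rot":[0,0,0],"jaw":50},{"delta_pos":[0,0,0],"rot":[0,0,0],"jaw":50},{"delta_pos":[0,0,0],"rot":[0,0,0],"jaw":50}]'
python3 leaf.py|head -1
```

```text
clock: 13.97
position: [526.4, 91.6, 48.6]
ee_rot: [-0.707, 0.01, -0.01, 0.707]
contact_force: [0.3, 1.0, 4.3]
gripper_width: 60.6
[526.35494674  91.5603478   48.5552277 ] [0.57208574 0.10261454 4.93509149] [ 0.01776472 -0.01763794  0.01332114]
```

```bash
python3 -m creep '[{"delta_pos":[0,0.5,0],"rot":[0,0,0],"jaw":50},{"delta_pos":[0,0.5,0],"rot":[0,0,0],"jaw":50},{"delta_pos":[0,0.5,0],"rot":[0,0,0],"jaw":50},{"delta_pos":[0,0.5,0],"rot":[0,0,0],"jaw":50},{"delta_pos":[0,0,0],"rot":[0,0,0],"jaw":50},{"delta_pos":[0,0,0],"rot":[0,0,0],"jaw":50},{"delta_pos":[0,0,0],"rot":[0,0,0],"jaw":50},{"delta_pos":[0,0,0],"rot":[0,0,0],"jaw":50},{"delta_pos":[0,0,0],"rot":[0,0,0],"jaw":50},{"delta_pos":[0,0,0],"rot":[0,0,0],"jaw":50}]'
python3 leaf.py|head -1
```

```text
clock: 14.9
position: [526.4, 91.6, 46.8]
ee_rot: [-0.707, 0.01, -0.01, 0.707]
contact_force: [-0.4, 0.1, 6.9]
gripper_width: 60.5
[526.3681211   91.56548911  46.78850069] [-1.13559372  0.85121675  6.54148171] [0.15344821 0.09254393 0.00404172]
```

```bash
python3 -m creep '[{"delta_pos":[0,0.5,0],"rot":[0,0,0],"jaw":50},{"delta_pos":[0,0.5,0],"rot":[0,0,0],"jaw":50},{"delta_pos":[0,0.5,0],"rot":[0,0,0],"jaw":50},{"delta_pos":[0,0,0],"rot":[0,0,0],"jaw":50},{"delta_pos":[0,0,0],"rot":[0,0,0],"jaw":50},{"delta_pos":[0,0,0],"rot":[0,0,0],"jaw":50},{"delta_pos":[0,0,0],"rot":[0,0,0],"jaw":50},{"delta_pos":[0,0,0],"rot":[0,0,0],"jaw":50},{"delta_pos":[0,0,0],"rot":[0,0,0],"jaw":50},{"delta_pos":[0,0,0],"rot":[0,0,0],"jaw":50}]'
python3 leaf.py|head -1
```

```text
clock: 15.83
position: [526.5, 91.6, 45.6]
ee_rot: [-0.707, 0.009, -0.01, 0.707]
contact_force: [-0.6, 0.2, 7.1]
gripper_width: 61.4
[526.48721827  91.59100016  45.56094387] [-0.17643458 -0.25315617  8.5691071 ] [0.04504588 0.14646075 0.00778568]
```

```bash
python3 -m creep '[{"delta_pos":[0,0.5,0],"rot":[0,0,0],"jaw":50},{"delta_pos":[0,0.5,0],"rot":[0,0,0],"jaw":50},{"delta_pos":[0,0.5,0],"rot":[0,0,0],"jaw":50},{"delta_pos":[0,0.5,0],"rot":[0,0,0],"jaw":50},{"delta_pos":[0,0,0],"rot":[0,0,0],"jaw":50},{"delta_pos":[0,0,0],"rot":[0,0,0],"jaw":50},{"delta_pos":[0,0,0],"rot":[0,0,0],"jaw":50},{"delta_pos":[0,0,0],"rot":[0,0,0],"jaw":50},{"delta_pos":[0,0,0],"rot":[0,0,0],"jaw":50},{"delta_pos":[0,0,0],"rot":[0,0,0],"jaw":50}]'
python3 leaf.py|head -1
```

```text
clock: 16.77
position: [526.7, 91.6, 43.3]
ee_rot: [-0.707, 0.009, -0.011, 0.707]
contact_force: [0.4, 0.0, 6.5]
gripper_width: 60.8
[526.64474175  91.64822846  43.27418058] [ 1.24120383 -0.53071144  7.3415529 ] [ 0.03157021 -0.08251853  0.02230211]
```

```bash
python3 -m creep '[{"delta_pos":[0,0.4,0],"rot":[0,0,0],"jaw":50},{"delta_pos":[0,0.4,0],"rot":[0,0,0],"jaw":50},{"delta_pos":[0,0.4,0],"rot":[0,0,0],"jaw":50},{"delta_pos":[0,0.3,0],"rot":[0,0,0],"jaw":50},{"delta_pos":[0,0,0],"rot":[0,0,0],"jaw":50},{"delta_pos":[0,0,0],"rot":[0,0,0],"jaw":50},{"delta_pos":[0,0,0],"rot":[0,0,0],"jaw":50},{"delta_pos":[0,0,0],"rot":[0,0,0],"jaw":50},{"delta_pos":[0,0,0],"rot":[0,0,0],"jaw":50},{"delta_pos":[0,0,0],"rot":[0,0,0],"jaw":50}]'
python3 leaf.py|head -1
```

```text
clock: 17.7
position: [526.7, 91.7, 42.1]
ee_rot: [-0.707, 0.009, -0.011, 0.707]
contact_force: [-0.6, 0.1, 8.1]
gripper_width: 61.1
[526.66276965  91.68448608  42.07399781] [0.28924661 0.34727393 7.68321904] [0.00716855 0.0679384  0.05231809]
```

```bash
python3 -m creep '[{"delta_pos":[0,0.4,0],"rot":[0,0,0],"jaw":50},{"delta_pos":[0,0.4,0],"rot":[0,0,0],"jaw":50},{"delta_pos":[0,0.4,0],"rot":[0,0,0],"jaw":50},{"delta_pos":[0,0.4,0],"rot":[0,0,0],"jaw":50},{"delta_pos":[0,0,0],"rot":[0,0,0],"jaw":50},{"delta_pos":[0,0,0],"rot":[0,0,0],"jaw":50},{"delta_pos":[0,0,0],"rot":[0,0,0],"jaw":50},{"delta_pos":[0,0,0],"rot":[0,0,0],"jaw":50},{"delta_pos":[0,0,0],"rot":[0,0,0],"jaw":50},{"delta_pos":[0,0,0],"rot":[0,0,0],"jaw":50}]'
python3 leaf.py
```

```text
clock: 18.63
position: [526.7, 91.7, 40.8]
ee_rot: [-0.707, 0.009, -0.011, 0.707]
contact_force: [-0.9, -0.2, 10.1]
gripper_width: 61.0
[526.66140548  91.66438386  40.76124225] [-0.77596407 -0.41526991  9.33429525] [-0.017498    0.24046198  0.09626397]
70 ear  L (np.int64(260), np.int64(275)) R (np.int64(362), np.int64(377))
75 ear  L (np.int64(260), np.int64(289)) R (np.int64(348), np.int64(377))
80 ear (np.int64(289), np.int64(348)) L (np.int64(260), np.int64(287)) R (np.int64(350), np.int64(377))
85 ear (np.int64(289), np.int64(348)) L (np.int64(261), np.int64(287)) R (np.int64(350), np.int64(376))
90 ear (np.int64(289), np.int64(348)) L (np.int64(261), np.int64(287)) R (np.int64(350), np.int64(376))
95 ear (np.int64(290), np.int64(348)) L (np.int64(261), np.int64(287)) R (np.int64(350), np.int64(376))
100 ear (np.int64(290), np.int64(348)) L (np.int64(261), np.int64(287)) R (np.int64(350), np.int64(376))
105 ear (np.int64(290), np.int64(348)) L (np.int64(265), np.int64(287)) R (np.int64(350), np.int64(354))
```

```bash
python3 -m creep '[{"delta_pos":[0,0.4,0],"rot":[0,0,0],"jaw":50},{"delta_pos":[0,0.4,0],"rot":[0,0,0],"jaw":50},{"delta_pos":[0,0.4,0],"rot":[0,0,0],"jaw":50},{"delta_pos":[0,0.3,0],"rot":[0,0,0],"jaw":50},{"delta_pos":[0,0,0],"rot":[0,0,0],"jaw":50},{"delta_pos":[0,0,0],"rot":[0,0,0],"jaw":50},{"delta_pos":[0,0,0],"rot":[0,0,0],"jaw":50},{"delta_pos":[0,0,0],"rot":[0,0,0],"jaw":50},{"delta_pos":[0,0,0],"rot":[0,0,0],"jaw":50},{"delta_pos":[0,0,0],"rot":[0,0,0],"jaw":50}]'
python3 leaf.py|head -1
```

```text
clock: 19.57
position: [526.7, 91.7, 40.1]
ee_rot: [-0.707, 0.009, -0.011, 0.707]
contact_force: [-2.7, -0.4, 16.2]
gripper_width: 61.1
[526.67806845  91.62610587  40.10099039] [-2.7111293   1.12714132 14.811555  ] [0.0082552  0.7635765  0.04184478]
```

The push is about 19 N against the stop. I'll ease off and open the fingers. The side clearance is 41 mm, so the opening is fine.

```bash
python3 -m creep '[{"delta_pos":[0,-1,0],"rot":[0,0,0],"jaw":50},{"delta_pos":[0,-1,0],"rot":[0,0,0],"jaw":50},{"delta_pos":[0,-1,0],"rot":[0,0,0],"jaw":50},{"delta_pos":[0,-1,0],"rot":[0,0,0],"jaw":50},{"delta_pos":[0,-1,0],"rot":[0,0,0],"jaw":50},{"delta_pos":[0,0,0],"rot":[0,0,0],"jaw":50},{"delta_pos":[0,0,0],"rot":[0,0,0],"jaw":50},{"delta_pos":[0,0,0],"rot":[0,0,0],"jaw":50},{"delta_pos":[0,0,0],"rot":[0,0,0],"jaw":50},{"delta_pos":[0,0,0],"rot":[0,0,0],"jaw":50}]'
python3 leaf.py|head -1
```

```text
clock: 20.5
position: [526.6, 91.7, 43.6]
ee_rot: [-0.707, 0.009, -0.011, 0.707]
contact_force: [1.0, -0.4, 6.2]
gripper_width: 61.0
[526.63088112  91.67621428  43.57881082] [0.59992107 0.07290816 6.21997578] [ 0.00943875 -0.20352995  0.04614035]
```

```bash
python3 -m creep '[{"delta_pos":[0,-1,0],"rot":[0,0,0],"jaw":50},{"delta_pos":[0,-1,0],"rot":[0,0,0],"jaw":50},{"delta_pos":[0,-1,0],"rot":[0,0,0],"jaw":50},{"delta_pos":[0,-0.5,0],"rot":[0,0,0],"jaw":50},{"delta_pos":[0,0,0],"rot":[0,0,0],"jaw":50},{"delta_pos":[0,0,0],"rot":[0,0,0],"jaw":50},{"delta_pos":[0,0,0],"rot":[0,0,0],"jaw":60},{"delta_pos":[0,0,0],"rot":[0,0,0],"jaw":75},{"delta_pos":[0,0,0],"rot":[0,0,0],"jaw":82},{"delta_pos":[0,0,0],"rot":[0,0,0],"jaw":82}]'
python3 - <<'E'
from h import *
s,p,R=st();print(p,s['contact_force'],s['gripper_width'])
E
python3 -m creep '[{"delta_pos":[0,0,0],"rot":[0,0,0],"jaw":82},{"delta_pos":[0,0,0],"rot":[0,0,0],"jaw":82},{"delta_pos":[0,-4,0],"rot":[0,0,0],"jaw":82},{"delta_pos":[0,-10,0],"rot":[0,0,0],"jaw":82},{"delta_pos":[0,-20,0],"rot":[0,0,0],"jaw":82},{"delta_pos":[0,-30,0],"rot":[0,0,0],"jaw":82},{"delta_pos":[0,-30,0],"rot":[0,0,0],"jaw":82},{"delta_pos":[0,-20,0],"rot":[0,0,0],"jaw":82},{"delta_pos":[0,-10,0],"rot":[0,0,0],"jaw":82},{"delta_pos":[0,0,0],"rot":[0,0,0],"jaw":82}]'
python3 - <<'E'
from h import *
arm.get_image('side');s,p,R=st();c=arm.calibration('wrist');im=snap('wrist','w8.png');print(p,s['contact_force'],s['wrist_torque'])
np.savez('c8.npz',**{k:np.array(v) for k,v in c.items()})
a=cv2.imread('pics/w8.png')[60:310,200:420];a=cv2.resize(a,None,fx=2.4,fy=2.4,interpolation=2)
b=np.array(arm.get_image('side'))[190:290,230:340,::-1];b=cv2.resize(b,(int(110*2.4),240),interpolation=2)
o=np.zeros((600,800,3),np.uint8);o[:600,:528]=a;o[:240,530:530+264]=b
b=np.array(arm.get_image('scene'))[200:300,300:410,::-1];o[250:490,530:794]=cv2.resize(b,(264,240),interpolation=2)
cv2.imwrite('pics/w8z.png',o)
E
```

```text
clock: 21.43
position: [524.5, 90.9, 46.2]
ee_rot: [0.707, -0.011, 0.009, -0.707]
contact_force: [-0.5, 0.4, 0.1]
gripper_width: 81.6
[524.51816133  90.8693652   46.21667703] [-0.49410722  0.43097253  0.07034186] 81.62846921522157
clock: 22.27
position: [527.2, 92.0, 174.0]
ee_rot: [-0.706, 0.008, -0.012, 0.708]
contact_force: [0.3, 0.4, -0.4]
gripper_width: 81.9
[526.00758318  91.60484702 171.72938505] [-0.26367627  0.45915478 -0.00655401] [ 0.07158563  0.06838278 -0.06338727]
```

View pics/w8z.png

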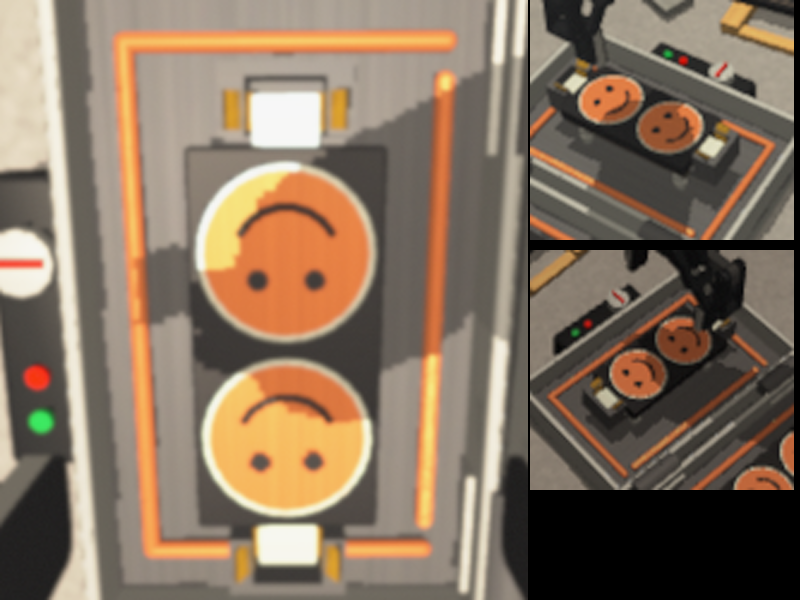

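The plate is in both slots with moulds up and the gripper clear. I'll check numerically that both ends are at home height.

Run:
```python
from h import *
from scipy.optimize import least_squares
c=dict(np.load('c8.npz'));f=lambda x,y:(200+x/2.4,60+y/2.4)
px=np.array([f(*x) for x in[(186,149),(387,149),(201,524),(375,524),(251,92),(322,92),(256,565),(321,565),(286,252),(287,437)]])
ob=np.array([(-64,-31,6),(-64,31,6),(64,-31,6),(64,31,6),(-79,-10,4),(-79,10,4),(79,-10,4),(79,10,4),(-31,0,6.5),(31,0,6.5)],float)
K,R,t=c['intrinsics'],c['R'],c['t']
def pr(v):
    X=Rn.from_euler('zyx',[v[3],v[4],0]).apply(ob)+v[:3];q=(X@R.T+t)@K.T;return q[:,:2]/q[:,2:]
r=least_squares(lambda v:(pr(v)-px).ravel(),[525,92,72,-.02,0])
cov=np.linalg.inv(r.jac.T@r.jac)*(r.fun@r.fun)/15
print(r.x.round(3),np.sqrt(np.diag(cov)).round(3),(r.fun.reshape(-1,2)).round(1).tolist())
```

```text
[ 5.25209e+02  9.08050e+01  7.05180e+01 -2.60000e-02 -2.30000e-02] [0.384 0.306 1.699 0.004 0.026] [[-0.3, -1.3], [0.3, -1.7], [-1.0, 1.2], [0.9, 0.9], [1.0, 1.1], [-1.2, 1.0], [1.6, -1.0], [-2.0, -1.1], [0.4, 0.5], [0.2, 0.3]]
```

The fit gives z 70.5±1.7 against a home height of 72, and pitch −0.023±0.026, which doesn't settle it. I'll close the fingers and gently press each end in turn by feel, starting with +x.

```bash
python3 -m creep '[{"delta_pos":[20,0,0],"rot":[0,0,0],"jaw":0},{"delta_pos":[25,10,0],"rot":[0,0,0],"jaw":0},{"delta_pos":[0,20,0],"rot":[0,0,0],"jaw":0},{"delta_pos":[0,20,0],"rot":[0,0,0],"jaw":0},{"delta_pos":[0,15,0],"rot":[0,0,0],"jaw":0},{"delta_pos":[0,10,0],"rot":[0,0,0],"jaw":0},{"delta_pos":[0,5,0],"rot":[0,0,0],"jaw":0},{"delta_pos":[0,0,0],"rot":[0,0,0],"jaw":0},{"delta_pos":[0,0,0],"rot":[0,0,0],"jaw":0},{"delta_pos":[0,0,0],"rot":[0,0,0],"jaw":0}]'
```

```text
clock: 23.3
position: [571.5, 90.4, 91.6]
ee_rot: [-0.707, 0.009, -0.011, 0.707]
contact_force: [0.6, -0.1, 0.5]
gripper_width: 0.2
```

```bash
python3 -m creep '[{"delta_pos":[0,3,0],"rot":[0,0,0],"jaw":0},{"delta_pos":[0,3,0],"rot":[0,0,0],"jaw":0},{"delta_pos":[0,2,0],"rot":[0,0,0],"jaw":0},{"delta_pos":[0,1,0],"rot":[0,0,0],"jaw":0},{"delta_pos":[0,1,0],"rot":[0,0,0],"jaw":0},{"delta_pos":[0,1,0],"rot":[0,0,0],"jaw":0},{"delta_pos":[0,0,0],"rot":[0,0,0],"jaw":0},{"delta_pos":[0,0,0],"rot":[0,0,0],"jaw":0},{"delta_pos":[0,0,0],"rot":[0,0,0],"jaw":0},{"delta_pos":[0,0,0],"rot":[0,0,0],"jaw":0}]'
```

```text
clock: 24.13
position: [570.9, 90.2, 79.8]
ee_rot: [-0.707, 0.01, -0.01, 0.707]
contact_force: [0.3, -0.1, -0.2]
gripper_width: -0.0
```

```bash
python3 -m creep '[{"delta_pos":[0,0.5,0],"rot":[0,0,0],"jaw":0},{"delta_pos":[0,0.5,0],"rot":[0,0,0],"jaw":0},{"delta_pos":[0,0.5,0],"rot":[0,0,0],"jaw":0},{"delta_pos":[0,0.5,0],"rot":[0,0,0],"jaw":0},{"delta_pos":[0,0.5,0],"rot":[0,0,0],"jaw":0},{"delta_pos":[0,0.5,0],"rot":[0,0,0],"jaw":0},{"delta_pos":[0,0.5,0],"rot":[0,0,0],"jaw":0},{"delta_pos":[0,0,0],"rot":[0,0,0],"jaw":0},{"delta_pos":[0,0,0],"rot":[0,0,0],"jaw":0},{"delta_pos":[0,0,0],"rot":[0,0,0],"jaw":0}]'
```

```text
clock: 24.97
position: [570.9, 90.1, 76.4]
ee_rot: [-0.707, 0.01, -0.01, 0.707]
contact_force: [-1.6, -0.3, 2.9]
gripper_width: -0.4
```

Contact on the +x end came at about 78 mm, which is home height. Next, the same test on the −x end.

```bash
python3 -m creep '[{"delta_pos":[0,-10,0],"rot":[0,0,0],"jaw":0},{"delta_pos":[-20,-5,0],"rot":[0,0,0],"jaw":0},{"delta_pos":[-30,0,0],"rot":[0,0,0],"jaw":0},{"delta_pos":[-30,0,0],"rot":[0,0,0],"jaw":0},{"delta_pos":[-10,4,0],"rot":[0,0,0],"jaw":0},{"delta_pos":[0,4,0],"rot":[0,0,0],"jaw":0},{"delta_pos":[0,2,0],"rot":[0,0,0],"jaw":0},{"delta_pos":[0,1.5,0],"rot":[0,0,0],"jaw":0},{"delta_pos":[0,0,0],"rot":[0,0,0],"jaw":0},{"delta_pos":[0,0,0],"rot":[0,0,0],"jaw":0}]'
python3 -m creep '[{"delta_pos":[0,0.5,0],"rot":[0,0,0],"jaw":0},{"delta_pos":[0,0.5,0],"rot":[0,0,0],"jaw":0},{"delta_pos":[0,0.5,0],"rot":[0,0,0],"jaw":0},{"delta_pos":[0,0.5,0],"rot":[0,0,0],"jaw":0},{"delta_pos":[0,0.5,0],"rot":[0,0,0],"jaw":0},{"delta_pos":[0,0.5,0],"rot":[0,0,0],"jaw":0},{"delta_pos":[0,0.5,0],"rot":[0,0,0],"jaw":0},{"delta_pos":[0,0,0],"rot":[0,0,0],"jaw":0},{"delta_pos":[0,0,0],"rot":[0,0,0],"jaw":0},{"delta_pos":[0,0,0],"rot":[0,0,0],"jaw":0}]'
```

```text
clock: 25.8
position: [481.8, 92.8, 79.5]
ee_rot: [0.707, -0.01, 0.01, -0.707]
contact_force: [-0.3, -0.8, -0.2]
gripper_width: 0.4
clock: 26.63
position: [481.1, 92.8, 76.4]
ee_rot: [-0.707, 0.01, -0.01, 0.707]
contact_force: [-0.7, -0.4, 4.1]
gripper_width: -0.2
```

Both ends meet the fingers at about 78 mm, so the plate is flat and home. I'll retreat and hand in.

```bash
python3 -m creep '[{"delta_pos":[0,-5,0],"rot":[0,0,0],"jaw":0},{"delta_pos":[0,-15,0],"rot":[0,0,0],"jaw":0},{"delta_pos":[0,-25,0],"rot":[0,0,0],"jaw":0},{"delta_pos":[0,-25,0],"rot":[0,0,0],"jaw":0},{"delta_pos":[0,-20,0],"rot":[0,0,0],"jaw":0},{"delta_pos":[0,-15,0],"rot":[0,0,0],"jaw":0},{"delta_pos":[0,-5,0],"rot":[0,0,0],"jaw":0},{"delta_pos":[0,0,0],"rot":[0,0,0],"jaw":0},{"delta_pos":[0,0,0],"rot":[0,0,0],"jaw":0},{"delta_pos":[0,0,0],"rot":[0,0,0],"jaw":0}]'
python3 -c "
from h import *
s,p,R=st();print(p,s['contact_force']);print(arm.job_done())"
```

```text
clock: 27.47
position: [480.0, 92.4, 184.8]
ee_rot: [0.707, -0.011, 0.009, -0.707]
contact_force: [0.6, 0.5, 0.3]
gripper_width: 0.0
[479.97620908  92.41763545 184.77240698] [0.56696875 0.46876067 0.30846458]
the job is handed in; nothing more can be done
None
```

The smile plate is in the empty half of the cookie iron, moulds up, and my checks put it home and flat. I handed the job in at 27.5 s with the gripper clear.

**What I did:** I took the plate off the rack and lowered both ears into the slots. The far ear rubbed its cheek on the way down, so I made a small turn and sideways shift. I then pressed slowly to a measured peak of about 19 N on the stop and let go.

**Last checks:**
- **Picture after release:** both ears sit between the clips and the moulds face up.
- **Touch test:** I pressed lightly with closed fingers near each end. Neither end touched at about 79.6 mm, and both pushed back with 3–4 N at 76.4 mm. Home height is 78 mm.

**Checks that disagreed:**
- **Camera fit:** it gave the plate centre as 70.5 ± 1.7 mm, against 72 mm at home. It also gave a tilt of −0.023 ± 0.026 rad, too uncertain to show the plate was flat, which is why I did the touch test.
- **Peak press:** the load leaned towards the −x end, but the touch test found both ends level.

I did not move the waffle plate or anything else, though I took no last picture of the rack.

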